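# Dye carry-over check: load the blue-light table and hold its amber screen

### The job

Help me check these three for dye carry-over on the blue-light table: lay the forceps and the pink microtube flat on the blue light panel and stand the vial upright on it towards the front, all three inside the panel's grey frame and not on top of one another. Then take the amber screen by its black grip, bring it forward from where it leans back and finish holding it open at 60 degrees to the panel (0 is shut), clear of everything on the panel, so that I can look through it and reach in underneath; it falls shut if let go, so do not let it drop on the vial, and keep holding it when you stop. Leave everything else on the bench where it stands.

Things in the scene. Friction and masses are not known exactly. Their poses are not given: they have to be found in the camera images.
- light_table: the blue-light table, fixed to the bench: white housing 180 mm deep (x) by 240 mm wide (y), with the blue light panel let into its top. Origin on the bench under the middle of the housing; its x axis points from the front (controls, free edge of the screen) to the back (hinge), z up
- panel (a point): centre of the light panel's flat surface, 52 mm above the bench and 10 mm in front of the housing's middle; axes as the light table's. The panel measures 130 mm (x) by 190 mm (y) inside a grey frame that stands 4 mm above it
- screen (a joint): angle of the amber viewing screen on its hinge along the back edge of the table, rad: 0 = flat shut over the panel, grows as it opens, 1.75 (100 degrees) = leaning back against its stop, where it rests by itself and where it starts. Forward of upright (below 1.57) it falls shut unless held; weight about 0.25 kg, no spring, hardly any friction; 60 degrees = 1.047
- screen_hinge (a point): middle of the screen's hinge axis, which runs along the light table's y, 80 mm behind the housing's middle and 64 mm above the bench. Its axes turn with the screen: at angle a the screen runs from here along -x of this point, i.e. forwards by cos(a) and upwards by sin(a); z of the point is the normal of its upper face
- screen_grip (a point): point in the middle of the black ribbed grip on the screen's free edge, 186 mm from the hinge axis, axes as screen_hinge. The grip is 100 mm wide (y) and 12 mm thick (z of the point), and reaches from 24 mm nearer the hinge to 16 mm beyond this point, at the very edge; behind it come a black rail 222 mm wide and 9 mm thick (157 to 169 mm from the hinge) and the 4 mm thick amber sheet
- vial: reagent vial standing upright, white with a blue screw cap, body 25 mm across and 46 mm high, cap 20 mm across, 58 mm high in all. Origin at the centre of its underside, z up. It is too tall for the screen to shut over it, and the screen at 60 degrees clears it with room to spare if it stands in the front two thirds of the panel
- microtube: pink microtube lying on its side, 44x18x13 mm (long along its x, cap at +x). Origin in the middle on its underside, z up; the barrel is about 12 mm wide and high there
- microtube_cap (a point): cap end of the microtube, on its centre line
- microtube_tip (a point): tip end of the microtube, on its centre line
- forceps: steel forceps lying flat, 121 mm long (x), up to 16 mm wide (y), 7 mm high. Origin in the middle on the underside, z up; about 13 mm wide there
- forceps_end_a (a point): one end of the forceps (+x), half way up
- forceps_end_b (a point): other end of the forceps (-x), half way up
- wash_bottle: white squeeze wash bottle with a red cap and bent spout, 87x62x175 mm; a bystander, origin in the middle of its underside
- tub: open translucent tub, 80 mm across, 77 mm high; a bystander, origin in the middle of its underside
- timer: white bench timer lying face up, 64x72x19 mm; a bystander, origin in the middle of its underside
- tip_box: pipette tip box with a clear lid, 88x118x74 mm, lid shut; a bystander, origin in the middle of its underside
- tube_rack: blue rack full of pink-capped tubes, 100x175x64 mm; a bystander, origin in the middle of its underside

How it is judged:
By the outcome, as a careful person would: the job done as asked, in the order asked, and still so for the second after the job is handed in, while the arm keeps its last pose, push and grip.
It also fails if it takes over 72 s, if anything falls off the work surface, if the arm or the gripper's body presses on something with over 40 N, if the wrist force passes 120 N, or if a joint passes its speed limit or range.

### The arm

A 7-joint arm with a two-finger parallel gripper is mounted at the origin on the work surface; the furniture and walls round the work are solid. World frame = base frame: x ahead of the robot, y to its left, z up, the work surface at z = 0. Lengths are in m, angles in rad, forces in N, time in s.
With the tool pointing down it reaches from about 0.4 to 0.85 m from the base axis. Payload 10.4 kg.
Tool frame: the origin (TCP) lies at the very end of the fingers, on their centre line; the grasp point (between the pads) lies 19 mm behind it (r.pinch_z is the distance from the TCP to the grasp point, in m); z points along the fingers, y is the line along which they close (so a half turn about z gives the same grasp; the last joint's range is limited). The gripper opens to 87 mm and grips with 3 to 60 N. Pads are 19 mm wide; open, the fingers measure 117 mm over their backs; the gripper's body (75 mm by 190 mm) begins 51 mm behind the grasp point.
Start: joints at [1.162, 0.332, -0.065, 1.46, 0.022, 1.35, -0.088], TCP at [0.235, -0.579, 0.223] pointing down, gripper open.
Joint ranges: [-2.6, 2.6], [-0.5, 2.12], [-1.47, 1.34], [0.16, 2.42], [-1.27, 4.41], [0.06, 2.06], [-2.6, 2.6]. Speed limits (rad/s): [2.22, 2.22, 2.79, 2.79, 3.14, 3.14, 3.14].

### API

Orientations are given as a unit quaternion [x, y, z, w].
In Python, from bench import r, camera gives the robot as it stands. The module is installed in compiled form; this text tells all that it offers.
- The arm moves only by the shell command python3 -m pendant 'ROWS' [FORCE]. ROWS is JSON, a list of rows, each an object with "dp": the shift along the tool's x, y, z as a fraction of full scale, a list of three; "rotation": the turn, a rotation vector about the tool's x, y, z as a fraction of full scale, a list of three; "jaw": the opening, from 0 (shut) to 1 (fully open). A call has 1 to 8 rows; each row is the pose to reach, as a shift and turn from the pose commanded when the call began, along the tool's axes at that moment, turning the shorter way round; what a row does not reach only later rows make up. Full scale, the value 1, is 0.15 m for a shift and 2 pi rad for a turn. A row lasts 1/8 s, in which the tool goes at most 62.5 mm and 10.7 degrees, less where a joint would pass 70% of its speed; a pose out of reach is approached as far as the arm can. A call with a number of a shift or a turn outside -1 to 1 is refused whole. A call with a gripper value outside its range is refused whole. The fingers move at their own pace and stop on an object; FORCE is the grip in N (left out, the last holds). Time passes only in rows, so rows that repeat a pose let the fingers close. It gives the time, the measured TCP pose, the force, the opening and the grip force at its end, in the units of the state.
- r.read_state(): the state, without advancing time (a new reading comes with each control period).
- camera(name): name is "side" or "top" or "wrist"; returns a dict with "image" (420x560x3 uint8, red, green, blue), "z_map" (420x560 float32, m along the optical axis (not along the pixel's ray), 0 where there is no reading), "mtx" (3x3 intrinsics, pixels), "distortion" ([k1, k2, p1, p2, k3] as OpenCV has them; the pictures are not rectified), "T" (4x4, takes a point from camera to world coordinates). Camera axes: x right, y down, z forward; pixel columns grow to the right and rows downward; lengths in m; the calibration is good to about 2 mm. A picture is of the moment at which its call begins.
- r.close_job(): hands the job in; it is judged then, once.
The state is a dict: "time": time; "joint_positions": joint angles; "joint_vel": joint speeds; "joint_torque": joint torques, N m; "ee_pos": TCP position; "eef_rot": TCP orientation; "ft_force": force on the tool from outside, world axes, zero at the start; "torque": the same for the moment, N m; "width": finger opening in m; "grip_force": force on a finger pad.
Only numpy, scipy, OpenCV 4.12 (cv2) and the standard library are available. Lean on these libraries where they do the work, as an engineer would, in place of code of your own. Each camera call takes 0.05 s, during which the arm holds its last target. There are 200 camera calls.

## Working session

There is one attempt and no reset: what is moved stays moved. The work goes in short steps, Python scripts to look and compute and a shell command to move; the robot and the scene stay as the last step left them, time stands still between calls to the robot, and variables do not carry over. Pictures are saved under pics/ and viewed, at most 10 in all, crops included, and the job is handed in when it is done.

```bash
mkdir -p pics; cat > h.py <<'E'
import numpy as np, cv2
from bench import r, camera
from scipy.spatial.transform import Rotation as R
def snap(n,f):
    c=camera(n); np.savez('pics/'+f+'.npz',**c); cv2.imwrite('pics/'+f+'.png',c['image'][:,:,::-1]); return c
def px(c,u,v,z=None,plane=None):
    "pixel -> world, by z_map, or on plane z=plane"
    q=cv2.undistortPoints(np.array([[[u,v]]],float),c['mtx'],c['distortion'])[0,0]
    d=np.array([q[0],q[1],1.]); T=c['T']
    if plane is not None:
        w=T[:3,:3]@d; return T[:3,3]+w*(plane-T[2,3])/w[2]
    if z is None: z=c['z_map'][int(round(v)),int(round(u))]
    return T[:3,3]+T[:3,:3]@(d*z)
def cloud(c):
    H,W=c['z_map'].shape; u,v=np.meshgrid(np.arange(W),np.arange(H))
    q=cv2.undistortPoints(np.stack([u,v],-1).reshape(-1,1,2).astype(float),c['mtx'],c['distortion'])[:,0]
    P=np.c_[q,np.ones(len(q))]*c['z_map'].reshape(-1,1)
    return (P@c['T'][:3,:3].T+c['T'][:3,3]).reshape(H,W,3)
def load(f): return dict(np.load('pics/'+f+'.npz'))
def go(p,quat=None):
    "print dp and rotation fractions to reach TCP p"
    s=r.read_state(); A=R.from_quat(s['eef_rot']); 
    print('dp',np.round(A.inv().apply(np.array(p)-s['ee_pos'])/.15,3))
    if quat is not None: print('rot',np.round((A.inv()*R.from_quat(quat)).as_rotvec()/(2*np.pi),4))
E
python3 - <<'E'
from h import *
a=snap('top','top0'); b=snap('side','side0'); 
s=r.read_state(); print(s)
for c in (a,b): print(c['T'].round(3))
im=np.hstack([cv2.resize(c['image'],(560,420)) for c in (a,b)])
E
```

```text
{'time': 0.1, 'joint_positions': array([ 1.16240548,  0.33282372, -0.06469762,  1.46083503,  0.02160237,
        1.34987555, -0.08851544]), 'joint_vel': array([ 0.00029956, -0.00095049, -0.00028522, -0.00181934,  0.00046189,
       -0.00058985,  0.00125525]), 'joint_torque': array([ 1.63665783e-03, -6.24543428e+01,  2.47852091e-02, -3.90721607e+01,
       -6.14928547e-02,  3.66881245e-02,  8.56444558e-05]), 'ee_pos': array([ 0.23505444, -0.57875987,  0.22183473]), 'eef_rot': array([ 9.81452952e-01,  1.91702153e-01, -1.47414681e-04, -6.05409648e-04]), 'ft_force': array([ 0.84384943,  0.22788793, -0.41339719]), 'torque': array([0.00289803, 0.04344701, 0.03219006]), 'grip_force': 0.0, 'width': 0.08692791079843323}
[[ 0.024 -0.997  0.075  0.435]
 [-1.    -0.023  0.013 -0.035]
 [-0.011 -0.075 -0.997  1.397]
 [ 0.     0.     0.     1.   ]]
[[ 0.933 -0.238  0.272  0.145]
 [-0.361 -0.621  0.695 -1.   ]
 [ 0.004 -0.747 -0.665  1.01 ]
 [ 0.     0.     0.     1.   ]]
```

View pics/top0.png

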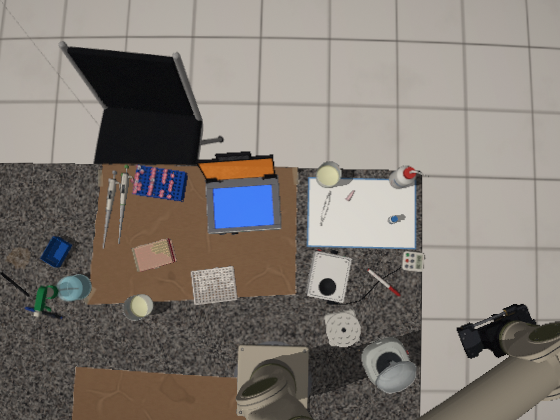

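View pics/side0.png

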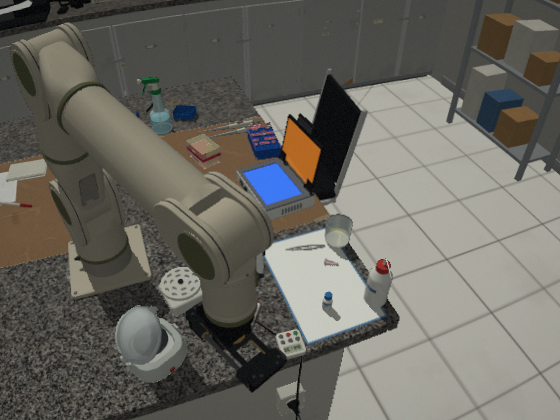

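The top view shows the panel around (244,207), the screen leaning back at (236,168), the forceps at (325,208), the microtube at (350,196) and the vial at (397,219). The side view shows the vial at (328,300), the forceps at (305,247) and the microtube at (331,262). Next I'll enlarge these.

```bash
python3 - <<'E'
from h import *
a=load('top0'); b=load('side0')
A=cv2.resize(a['image'][180:232,310:412],None,fx=7,fy=7,interpolation=cv2.INTER_CUBIC)
B=cv2.resize(b['image'][236:316,280:360],None,fx=7,fy=7,interpolation=cv2.INTER_CUBIC)
cv2.imwrite('pics/A.png',A[:,:,::-1]);cv2.imwrite('pics/B.png',B[:,:,::-1])
X=cloud(a); im=a['image'].astype(int)
# panel blue
m=(im[...,2]>200)&(im[...,0]<90)&(im[...,1]<160); m[:,:200]=0;m[:,290:]=0;m[:170]=0
P=X[m]; print('panel n',m.sum(),np.median(P,0),P.min(0),P.max(0))
v=np.argwhere(m)[:,::-1].astype(np.float32); rc=cv2.minAreaRect(v); print(rc)
for q in cv2.boxPoints(rc): print(px(a,q[0],q[1],plane=.052).round(4))
# orange screen plane
m=(im[...,0]>150)&(im[...,2]<70)&(im[...,1]<150); m[:,:190]=0;m[:,290:]=0;m[:140]=0;m[190:]=0
P=X[m]; c=P.mean(0); n=np.linalg.svd(P-c)[2][2]; print('screen',c,n)
bd=X[180:245,310:412][...,2]; print('mat z',np.median(bd))
for nm,c in(('top',a),('side',b)):
    X=cloud(c); h=(X[...,2]>np.median(bd)+.0035)&(X[...,0]>.45)&(X[...,0]<.8)&(X[...,1]<-.19)&(X[...,1]>-.68)&(X[...,2]<.09)
    k,l,st,ce=cv2.connectedComponentsWithStats(h.astype(np.uint8))
    for i in range(1,k):
        if st[i,4]>5: Q=X[l==i]; print(nm,st[i],Q.min(0).round(3),Q.max(0).round(3),Q.mean(0).round(3))
E
```

```text
panel n 2298 [0.56677219 0.10872191 0.05192196] [ 0.43537472 -0.03472414  0.04281095] [0.63934001 0.20807765 1.39701876]
((242.8451385498047, 206.177001953125), (39.445770263671875, 58.33716583251953), 86.18592071533203)
[0.6233 0.2105 0.052 ]
[0.64   0.0214 0.052 ]
[0.5124 0.0096 0.052 ]
[0.4955 0.1973 0.052 ]
screen [0.67048098 0.11868771 0.15250441] [-0.99178957 -0.0774879  -0.10173039]
mat z 0.0005043707104908091
top [335 165   6  20  87] [ 0.652 -0.202  0.005] [ 0.707 -0.19   0.079] [ 0.684 -0.196  0.033]
top [389 169  19  21 152] [ 0.641 -0.429  0.004] [ 0.697 -0.371  0.09 ] [ 0.661 -0.384  0.048]
top [351 178   4   4   6] [ 0.666 -0.256  0.004] [ 0.676 -0.246  0.006] [ 0.672 -0.252  0.005]
top [375 189   4   4   6] [ 0.63  -0.337  0.004] [ 0.64  -0.327  0.009] [ 0.636 -0.331  0.006]
top [344 190  10  11  41] [ 0.6   -0.253  0.004] [ 0.635 -0.223  0.015] [ 0.615 -0.238  0.009]
top [373 199   4   3   6] [ 0.6   -0.331  0.004] [ 0.607 -0.32   0.007] [ 0.604 -0.326  0.005]
top [367 211   4   6   7] [ 0.548 -0.311  0.004] [ 0.565 -0.301  0.007] [ 0.557 -0.306  0.006]
top [388 215  
[... 1492 characters left out ...]
.007] [ 0.558 -0.289  0.005]
side [361 278  30  31 484] [ 0.632 -0.437  0.004] [ 0.696 -0.384  0.09 ] [ 0.658 -0.422  0.048]
side [293 283   3   5   6] [ 0.48  -0.288  0.004] [ 0.49  -0.276  0.006] [ 0.484 -0.283  0.005]
side [326 282   6   3   7] [ 0.571 -0.317  0.004] [ 0.584 -0.308  0.006] [ 0.578 -0.312  0.005]
side [322 292  12  21 170] [ 0.523 -0.398  0.004] [ 0.573 -0.343  0.062] [ 0.534 -0.386  0.035]
side [331 313   4   4   7] [ 0.538 -0.416  0.004] [ 0.544 -0.405  0.006] [ 0.541 -0.411  0.005]
side [310 316   5   5   8] [ 0.479 -0.404  0.004] [ 0.494 -0.396  0.006] [ 0.486 -0.399  0.005]
side [305 318   3   5   7] [ 0.467 -0.407  0.004] [ 0.471 -0.395  0.007] [ 0.469 -0.402  0.005]
```

View pics/A.png

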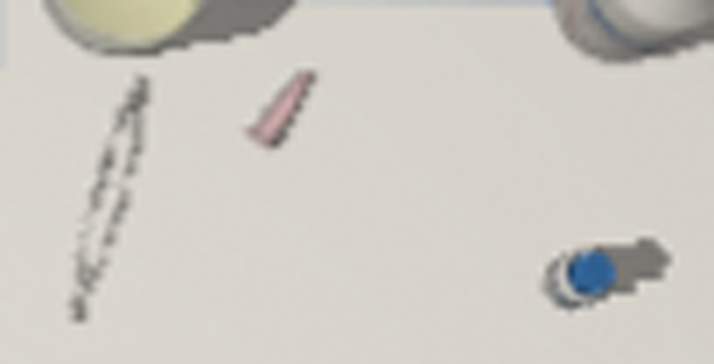

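View pics/B.png

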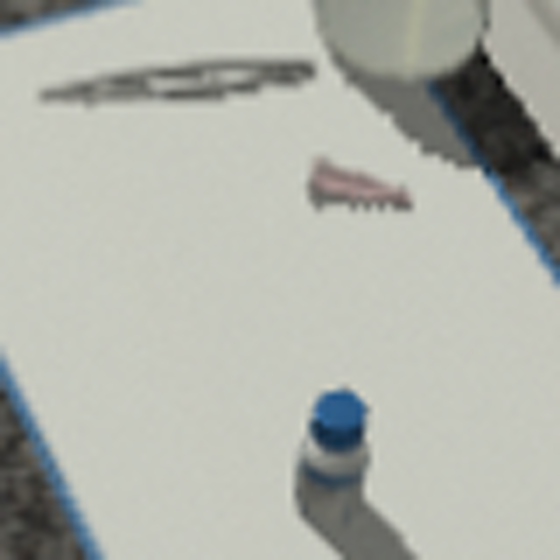

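Crop A (7x) shows the forceps ends at (145,78) and (78,320), the tube tip at (310,73), its cap at (262,137), and the vial cap centre at (592,272). In crop B the forceps ends are at (313,70) and (42,97), the tip at (408,203), the tube cap at (318,187) and the vial cap centre at (339,408). I'll triangulate from both.

```bash
python3 - <<'E'
from h import *
a=load('top0'); b=load('side0')
def tri(u,w):
    L=[]
    for c,p in((a,(310+(u[0]-3)/7,180+(u[1]-3)/7)),(b,(280+(w[0]-3)/7,236+(w[1]-3)/7))):
        p0=c['T'][:3,3]; d=px(c,*p,z=1)-p0; d/=np.linalg.norm(d); L.append((p0,np.eye(3)-np.outer(d,d)))
    x=np.linalg.solve(sum(M for _,M in L),sum(M@p for p,M in L)); e=[np.linalg.norm(M@(x-p)) for p,M in L]; return x.round(4),np.round(e,4)
for n,u,w in(('fa',(145,78),(313,70)),('fb',(78,320),(42,97)),('tip',(310,73),(408,203)),('cap',(262,137),(318,187)),('vial',(592,272),(339,408))): print(n,*tri(u,w))
th=np.deg2rad(5); print(r.pinch_z)
E
```

```text
fa [ 0.63   -0.1768  0.0057] [0.0008 0.0008]
fb [ 0.5142 -0.1471  0.0035] [0. 0.]
tip [ 0.6354 -0.2567  0.0015] [0.0002 0.0002]
cap [ 6.042e-01 -2.341e-01  6.000e-04] [0. 0.]
vial [ 0.5385 -0.3787  0.0573] [0.0001 0.0001]
0.0187
```

```bash
cat >> h.py <<'E'
def down(phi):
    p=np.deg2rad(phi); y=np.array([np.cos(p),np.sin(p),0]); z=np.array([0,0,-1.]); return R.from_matrix(np.c_[np.cross(y,z),y,z]).as_quat()
TH=np.deg2rad(5.0); PC=np.array([.568,.1097,.052])
def panel(x,y,z=0): return PC+np.array([x*np.cos(TH)-y*np.sin(TH),x*np.sin(TH)+y*np.cos(TH),z])
E
python3 -m pendant '[{"dp":[0.4,-0.22,0],"rotation":[0,0,0],"jaw":0.6},{"dp":[0.782,-0.433,0],"rotation":[0,0,0],"jaw":0.6},{"dp":[0.782,-0.433,0],"rotation":[0,0,0],"jaw":0.6}]' && python3 -m pendant '[{"dp":[0.4,-0.22,0],"rotation":[0,0,0],"jaw":0.6},{"dp":[0.782,-0.433,0],"rotation":[0,0,0],"jaw":0.6},{"dp":[0.782,-0.433,0],"rotation":[0,0,0],"jaw":0.6}]' && python3 -m pendant '[{"dp":[0.4,-0.22,0],"rotation":[0,0,0],"jaw":0.6},{"dp":[0.782,-0.433,0],"rotation":[0,0,0],"jaw":0.6},{"dp":[0.782,-0.433,0],"rotation":[0,0,0],"jaw":0.6}]'
python3 - <<'E'
from h import *
s=r.read_state();print(s['joint_positions'])
go([.572,-.162,.15],down(-104.4))
E
```

```text
time: 0.48
ee_pos: [0.3232, -0.4708, 0.2226]
eef_rot: [0.981, 0.195, 0.001, -0.001]
ft_force: [-0.1, -1.3, -0.0]
width: 0.0647
grip_force: 0.0
time: 0.85
ee_pos: [0.4065, -0.3668, 0.2225]
eef_rot: [0.981, 0.195, 0.0, -0.0]
ft_force: [-0.2, -0.4, -1.0]
width: 0.0528
grip_force: 0.0
time: 1.23
ee_pos: [0.49, -0.2629, 0.2224]
eef_rot: [0.981, 0.194, 0.0, -0.001]
ft_force: [-0.3, -0.6, -0.2]
width: 0.052
grip_force: 0.0
[ 0.7027051   0.20083266 -0.3331804   1.63283336  0.06601286  1.31920117
 -0.82018174]
dp [ 0.761 -0.413  0.484]
rot [-2.000e-04 -1.000e-04  1.023e-01]
```

```bash
python3 -m pendant '[{"dp":[0.4,-0.2,0.25],"rotation":[0,0,0.025],"jaw":0.4},{"dp":[0.761,-0.413,0.484],"rotation":[0,0,0.05],"jaw":0.4},{"dp":[0.761,-0.413,0.484],"rotation":[0,0,0.075],"jaw":0.4},{"dp":[0.761,-0.413,0.484],"rotation":[0,0,0.1023],"jaw":0.4},{"dp":[0.761,-0.413,0.484],"rotation":[0,0,0.1023],"jaw":0.4}]'
python3 - <<'E'
from h import *
c=snap('wrist','w1'); print(c['T'].round(3)); print(r.read_state()['joint_positions'].round(3))
E
```

```text
time: 1.85
ee_pos: [0.5698, -0.1678, 0.1495]
eef_rot: [0.992, -0.129, -0.0, 0.001]
ft_force: [-0.1, 0.2, -0.4]
width: 0.0351
grip_force: 0.0
[[-0.255 -0.927 -0.277  0.646]
 [-0.967  0.245  0.071 -0.188]
 [ 0.002  0.286 -0.958  0.312]
 [ 0.     0.     0.     1.   ]]
[ 0.469  0.334 -0.317  1.627  0.111  1.199 -1.699]
```

View pics/w1.png

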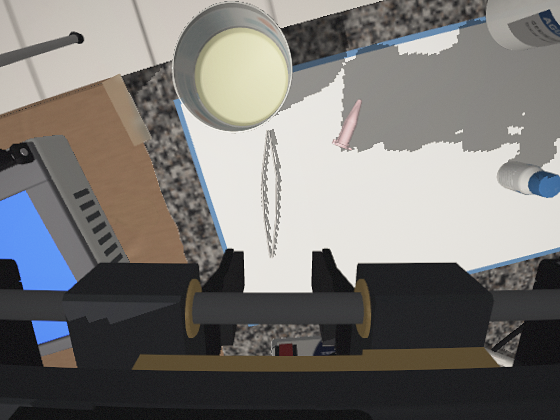

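The wrist view shows the forceps running from (270,130) to (272,256) between the fingers, with the tube tip at (359,101) and cap at (341,148).

```bash
python3 - <<'E'
from h import *
c=load('w1')
for n,u,v,h in(('fa',270,130,.004),('fb',272,256,.004),('mid',271,195,.004),('tip',359,101,.006),('cap',341,148,.007),('vcap',546,184,.058)): print(n,px(c,u,v,plane=h).round(4),px(c,u,v).round(4))
go([.572,-.162,.003],down(-104.4))
E
```

```text
fa [ 0.631  -0.1781  0.004 ] [ 0.6308 -0.178   0.0007]
fb [ 0.5155 -0.1489  0.004 ] [ 0.5155 -0.1489  0.0038]
mid [ 0.5744 -0.1638  0.004 ] [ 5.735e-01 -1.635e-01  1.000e-04]
tip [ 0.6354 -0.2578  0.006 ] [ 0.6354 -0.2578  0.0063]
cap [ 0.6004 -0.2344  0.007 ] [ 5.994e-01 -2.354e-01  3.000e-04]
vcap [ 0.5412 -0.378   0.058 ] [ 0.5411 -0.378   0.0579]
dp [ 0.004 -0.041  0.979]
rot [ 0.0002  0.     -0.0006]
```

```bash
python3 -m pendant '[{"dp":[0.004,-0.035,0.3],"rotation":[0,0,0],"jaw":0.4},{"dp":[0.004,-0.035,0.7],"rotation":[0,0,0],"jaw":0.4},{"dp":[0.004,-0.035,0.9],"rotation":[0,0,0],"jaw":0.4},{"dp":[0.004,-0.035,0.979],"rotation":[0,0,0],"jaw":0.4},{"dp":[0.004,-0.035,0.979],"rotation":[0,0,0],"jaw":0},{"dp":[0.004,-0.035,0.979],"rotation":[0,0,0],"jaw":0},{"dp":[0.004,-0.035,0.979],"rotation":[0,0,0],"jaw":0},{"dp":[0.004,-0.035,0.979],"rotation":[0,0,0],"jaw":0}]' 20 
```

```text
time: 2.9
ee_pos: [0.5733, -0.1612, 0.0045]
eef_rot: [0.992, -0.128, 0.001, 0.0]
ft_force: [-0.6, -0.9, 7.1]
width: 0.0129
grip_force: 20.0
```

```bash
python3 -m pendant '[{"dp":[0,0,-0.4],"rotation":[0,0,0],"jaw":0},{"dp":[0,0,-0.8],"rotation":[0,0,0],"jaw":0},{"dp":[0,0,-0.9],"rotation":[0,0,0],"jaw":0},{"dp":[0,0,-0.9],"rotation":[0,0,0],"jaw":0}]'
python3 - <<'E'
from h import *
print(panel(-.012,.028)); go(panel(-.012,.028,.08),down(5))
print(r.read_state()['joint_positions'].round(3))
E
```

```text
time: 3.4
ee_pos: [0.5727, -0.161, 0.1389]
eef_rot: [0.992, -0.128, 0.001, 0.0]
ft_force: [-0.1, 0.8, -1.3]
width: 0.0125
grip_force: 20.0
[0.5536053  0.13654758 0.052     ]
dp [-0.627 -1.886  0.044]
rot [ 3.000e-04 -2.000e-04 -3.048e-01]
[ 0.462  0.344 -0.323  1.638  0.117  1.177 -1.716]
```

```bash
python3 -m pendant '[{"dp":[-0.05,-0.15,0],"rotation":[0,0,-0.028],"jaw":0},{"dp":[-0.1,-0.3,0],"rotation":[0,0,-0.056],"jaw":0},{"dp":[-0.15,-0.45,0],"rotation":[0,0,-0.084],"jaw":0},{"dp":[-0.2,-0.6,0],"rotation":[0,0,-0.112],"jaw":0},{"dp":[-0.25,-0.75,0],"rotation":[0,0,-0.14],"jaw":0},{"dp":[-0.3,-0.9,0],"rotation":[0,0,-0.168],"jaw":0},{"dp":[-0.33,-0.98,0],"rotation":[0,0,-0.196],"jaw":0},{"dp":[-0.33,-0.98,0],"rotation":[0,0,-0.22],"jaw":0}]'
python3 - <<'E'
from h import *
go(panel(-.012,.028,.08),down(5))
print(r.read_state()['joint_positions'].round(3))
E
```

```text
time: 4.4
ee_pos: [0.5604, -0.0045, 0.1358]
eef_rot: [0.844, 0.537, -0.001, -0.001]
ft_force: [0.1, -0.2, 0.3]
width: 0.0132
grip_force: 20.0
dp [ 0.833 -0.44   0.027]
rot [-0.0006 -0.0001 -0.0835]
[ 0.44   0.32  -0.606  1.715  0.194  1.171 -0.657]
```

```bash
python3 -m pendant '[{"dp":[0.25,-0.13,0],"rotation":[0,0,-0.028],"jaw":0},{"dp":[0.5,-0.27,0],"rotation":[0,0,-0.056],"jaw":0},{"dp":[0.833,-0.44,0.027],"rotation":[0,0,-0.0835],"jaw":0},{"dp":[0.833,-0.44,0.027],"rotation":[0,0,-0.0835],"jaw":0},{"dp":[0.833,-0.44,0.027],"rotation":[0,0,-0.0835],"jaw":0}]'
python3 - <<'E'
from h import *
c=snap('wrist','w2')
X=cloud(c); m=(c['image'][...,2]>200)&(c['image'][...,0]<90)
Z=X[m]; print('panel z',np.median(Z[:,2]),m.sum())
go(panel(-.012,.028,.0055),down(5))
print(r.read_state()['joint_positions'].round(3))
E
```

```text
time: 5.03
ee_pos: [0.5552, 0.1345, 0.1322]
eef_rot: [0.679, 0.734, -0.001, -0.001]
ft_force: [0.3, -1.5, -0.7]
width: 0.0129
grip_force: 20.0
panel z 0.052439030385947966 1765
dp [ 0.019 -0.011  0.501]
rot [-0.0004  0.0001 -0.0016]
[ 0.292  0.378 -0.739  1.685  0.271  1.186 -0.438]
```

View pics/w2.png

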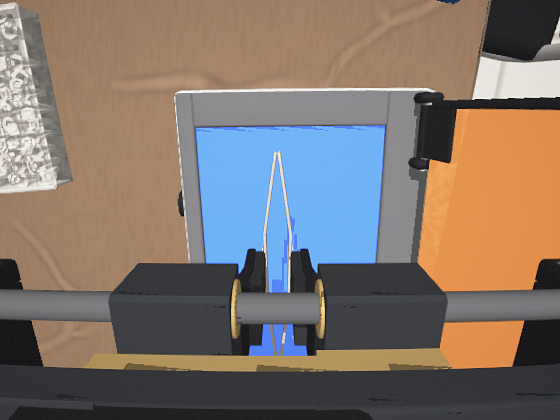

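The forceps are held along the table's y axis, with the far end at (277,152), inside the panel edge at v≈127. I'll lower and release.

```bash
python3 -m pendant '[{"dp":[0.019,-0.011,0.2],"rotation":[0,0,0],"jaw":0},{"dp":[0.019,-0.011,0.4],"rotation":[0,0,0],"jaw":0},{"dp":[0.019,-0.011,0.48],"rotation":[0,0,0],"jaw":0},{"dp":[0.019,-0.011,0.501],"rotation":[0,0,0],"jaw":0},{"dp":[0.019,-0.011,0.501],"rotation":[0,0,0],"jaw":0}]'
```

```text
time: 5.7
ee_pos: [0.5547, 0.1376, 0.0596]
eef_rot: [0.679, 0.734, 0.0, 0.0]
ft_force: [-0.6, 1.1, 0.9]
width: 0.0128
grip_force: 20.0
```

```bash
python3 -m pendant '[{"dp":[0,0,0.015],"rotation":[0,0,0],"jaw":0},{"dp":[0,0,0.015],"rotation":[0,0,0],"jaw":0}]' && python3 -m pendant '[{"dp":[0,0,0],"rotation":[0,0,0],"jaw":0.3},{"dp":[0,0,0],"rotation":[0,0,0],"jaw":0.3},{"dp":[0,0,-0.15],"rotation":[0,0,0],"jaw":0.3},{"dp":[0,0,-0.5],"rotation":[0,0,0],"jaw":0.3},{"dp":[0,0,-0.75],"rotation":[0,0,0],"jaw":0.3},{"dp":[0,0,-0.75],"rotation":[0,0,0],"jaw":0.3}]'
python3 - <<'E'
from h import *
print(np.degrees(np.arctan2(.2578-.2341,.6354-.602)))
go([.6185,-.2455,.13],down(54.6)); go([.6185,-.2455,.13],down(54.6-180))
E
```

```text
time: 5.95
ee_pos: [0.5544, 0.1378, 0.057]
eef_rot: [0.679, 0.734, 0.0, 0.0]
ft_force: [-0.4, 0.4, 0.1]
width: 0.0126
grip_force: 20.0
time: 6.7
ee_pos: [0.5558, 0.1385, 0.1723]
eef_rot: [0.679, 0.735, 0.002, 0.002]
ft_force: [-0.3, -0.8, -0.4]
width: 0.0262
grip_force: 0.0
35.358781531247196
dp [-2.585  0.213  0.282]
rot [ 0.0008  0.0003 -0.1391]
dp [-2.585  0.213  0.282]
rot [ 0.0004 -0.001   0.3609]
```

```bash
cat >> h.py <<'E'
def tilt(phi,t):
    "y at phi, hand leaning away from +y by t deg"
    p,t=np.deg2rad([phi,t]); u=np.array([np.cos(p),np.sin(p),0]); k=np.array([0,0,1.])
    z=-k*np.cos(t)+u*np.sin(t); y=u*np.cos(t)+k*np.sin(t); return R.from_matrix(np.c_[np.cross(y,z),y,z]).as_quat()
E
python3 - <<'E'
from h import *
for f in('w1','top0','side0'):
    X=cloud(load(f)); m=(X[...,2]>.06)&(X[...,2]<.085)&(X[...,1]>-.25)&(X[...,1]<-.12)&(X[...,0]>.62)&(X[...,0]<.76); Q=X[m]
    if len(Q)>9: print(f,len(Q),Q.min(0).round(3),Q.max(0).round(3))
q=tilt(54.6,8); go([.617,-.2445,.13],q)
E
```

```text
w1 2258 [ 0.638 -0.205  0.06 ] [ 0.718 -0.127  0.079]
top0 69 [ 0.639 -0.201  0.061] [ 0.718 -0.124  0.079]
side0 210 [ 0.635 -0.207  0.06 ] [ 0.717 -0.124  0.082]
dp [-2.578  0.203  0.282]
rot [-0.02    0.01   -0.1388]
```

```bash
python3 -m pendant '[{"dp":[-0.4,0.03,0],"rotation":[0,0,0],"jaw":0.3},{"dp":[-0.86,0.07,0.02],"rotation":[0,0,0],"jaw":0.3},{"dp":[-0.95,0.07,0.02],"rotation":[0,0,0],"jaw":0.3}]' && python3 -m pendant '[{"dp":[-0.4,0.03,0],"rotation":[0,0,0],"jaw":0.3},{"dp":[-0.86,0.07,0.02],"rotation":[0,0,0],"jaw":0.3},{"dp":[-0.95,0.07,0.02],"rotation":[0,0,0],"jaw":0.3}]'
python3 - <<'E'
from h import *
go([.617,-.2445,.12],tilt(54.6,10)); print(r.read_state()['joint_positions'].round(3))
E
```

```text
time: 7.08
ee_pos: [0.5757, -0.0086, 0.1646]
eef_rot: [0.681, 0.733, -0.001, -0.0]
ft_force: [0.3, 0.1, 0.2]
width: 0.026
grip_force: 0.0
time: 7.45
ee_pos: [0.597, -0.1492, 0.1616]
eef_rot: [0.68, 0.733, -0.001, -0.0]
ft_force: [-0.1, 0.5, 0.2]
width: 0.0261
grip_force: 0.0
dp [-0.643  0.087  0.278]
rot [-0.0263  0.0122 -0.1395]
[ 0.646  0.419 -0.614  1.54   0.25   1.264  0.07 ]
```

```bash
python3 -m pendant '[{"dp":[-0.2,0.03,0],"rotation":[-0.005,0.0024,-0.028],"jaw":0.3},{"dp":[-0.4,0.05,0],"rotation":[-0.0105,0.0049,-0.056],"jaw":0.3},{"dp":[-0.643,0.087,0],"rotation":[-0.016,0.0073,-0.084],"jaw":0.3},{"dp":[-0.643,0.087,0.1],"rotation":[-0.021,0.0098,-0.112],"jaw":0.3},{"dp":[-0.643,0.087,0.278],"rotation":[-0.0263,0.0122,-0.1395],"jaw":0.3},{"dp":[-0.643,0.087,0.278],"rotation":[-0.0263,0.0122,-0.1395],"jaw":0.3},{"dp":[-0.643,0.087,0.278],"rotation":[-0.0263,0.0122,-0.1395],"jaw":0.3}]'
python3 - <<'E'
from h import *
c=snap('wrist','w3'); go([.617,-.2445,.005],tilt(54.6,10)); print(r.read_state()['joint_positions'].round(3))
X=cloud(c); im=c['image'].astype(int)
m=(im[...,0]-im[...,1]>25)&(X[...,2]<.03)&(X[...,2]>-.01)&(np.hypot(X[...,0]-.618,X[...,1]+.245)<.04)
ij=np.argwhere(m)[:,::-1]; print(m.sum(),ij.min(0),ij.max(0)); Q=X[m]; 
P=np.array([px(c,*p,plane=.006) for p in ij]); mu=P.mean(0); v=np.linalg.svd(P-mu)[2][0]; print(mu,np.degrees(np.arctan2(v[1],v[0])),np.ptp((P-mu)@v), ((P-mu)@v).min()*v[:2]+mu[:2], ((P-mu)@v).max()*v[:2]+mu[:2])
E
```

```text
time: 8.32
ee_pos: [0.6189, -0.2386, 0.1223]
eef_rot: [0.302, 0.949, 0.084, 0.027]
ft_force: [-0.1, 0.3, 0.7]
width: 0.0262
grip_force: 0.0
dp [-0.009 -0.177  0.766]
rot [0.0003 0.0002 0.0005]
[ 0.935  0.577 -0.761  1.481  0.24   1.166  1.141]
249 [236 189] [256 235]
[ 0.6147535  -0.24343266  0.006     ] -38.27742745872381 0.04015668601122273 [ 0.60306826 -0.23421169] [ 0.63459208 -0.25908754]
```

View pics/w3.png

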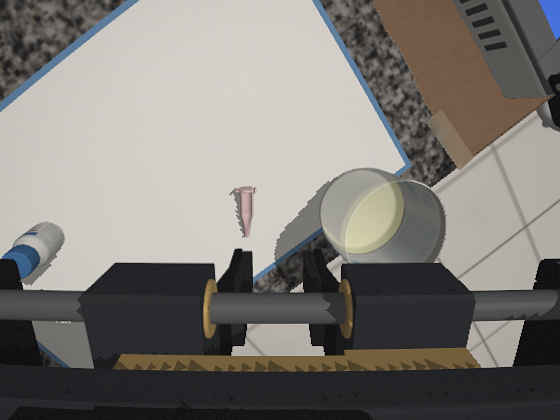

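The tube lies at (246,190)–(248,236), which fits the estimate. The tub, at (385,225), is beyond the right finger. I'll descend along the tilted axis and grip.

```bash
python3 -m pendant '[{"dp":[-0.009,-0.18,0.1],"rotation":[0,0,0],"jaw":0.28},{"dp":[-0.009,-0.18,0.35],"rotation":[0,0,0],"jaw":0.28},{"dp":[-0.009,-0.18,0.6],"rotation":[0,0,0],"jaw":0.28},{"dp":[-0.009,-0.18,0.72],"rotation":[0,0,0],"jaw":0.28},{"dp":[-0.009,-0.18,0.76],"rotation":[0,0,0],"jaw":0.28},{"dp":[-0.009,-0.18,0.766],"rotation":[0,0,0],"jaw":0.28}]' 12 && python3 -m pendant '[{"dp":[0,0,0],"rotation":[0,0,0],"jaw":0},{"dp":[0,0,0],"rotation":[0,0,0],"jaw":0},{"dp":[0,0,0],"rotation":[0,0,0],"jaw":0},{"dp":[0,0,0],"rotation":[0,0,0],"jaw":0}]'
```

```text
time: 9.12
ee_pos: [0.6162, -0.2464, 0.0045]
eef_rot: [0.301, 0.95, 0.084, 0.028]
ft_force: [-0.7, 0.0, 0.3]
width: 0.0243
grip_force: 0.0
time: 9.62
ee_pos: [0.6163, -0.2461, 0.0043]
eef_rot: [0.3, 0.95, 0.084, 0.028]
ft_force: [-0.3, -1.5, 4.7]
width: 0.0106
grip_force: 11.7
```

```bash
python3 -m pendant '[{"dp":[0,0,-0.3],"rotation":[0,0,0],"jaw":0},{"dp":[0,0,-0.65],"rotation":[0,0,0],"jaw":0},{"dp":[0,0,-0.95],"rotation":[0,0,0],"jaw":0},{"dp":[0,0,-0.95],"rotation":[0,0,0],"jaw":0}]'
python3 - <<'E'
from h import *
print(panel(.02,-.05)); go(panel(.02,-.05,.1),down(95)); print(r.read_state()['joint_positions'].round(3))
E
```

```text
time: 10.12
ee_pos: [0.6027, -0.2676, 0.1477]
eef_rot: [0.301, 0.95, 0.083, 0.03]
ft_force: [-0.1, 0.0, -1.8]
width: 0.0107
grip_force: 11.7
[0.59228168 0.06163338 0.052     ]
dp [1.321 1.733 0.271]
rot [ 0.0265  0.0109 -0.1112]
[ 0.992  0.55  -0.77   1.464  0.22   1.21   1.198]
```

```bash
python3 -m pendant '[{"dp":[0.15,0.2,0.0],"rotation":[0.006,0.0024,-0.025],"jaw":0},{"dp":[0.35,0.45,0.0],"rotation":[0.012,0.005,-0.05],"jaw":0},{"dp":[0.55,0.7,0.0],"rotation":[0.018,0.0075,-0.075],"jaw":0},{"dp":[0.7,0.92,0.0],"rotation":[0.024,0.01,-0.1],"jaw":0},{"dp":[0.75,0.98,0.0],"rotation":[0.0265,0.0109,-0.1112],"jaw":0}]'
python3 - <<'E'
from h import *
go(panel(.02,-.05,.06),down(95)); print(r.read_state()['joint_positions'].round(3))
E
```

```text
time: 10.75
ee_pos: [0.5923, -0.079, 0.1693]
eef_rot: [-0.049, 0.999, 0.002, -0.003]
ft_force: [0.8, -1.2, 0.7]
width: 0.0102
grip_force: 11.7
dp [-0.093  0.931  0.385]
rot [ 0.0007 -0.0008  0.0016]
[ 0.774  0.468 -0.934  1.565  0.38   1.309  1.459]
```

```bash
python3 -m pendant '[{"dp":[-0.04,0.35,0.0],"rotation":[0,0,0],"jaw":0},{"dp":[-0.08,0.7,0.0],"rotation":[0,0,0.0016],"jaw":0},{"dp":[-0.093,0.931,0.25],"rotation":[0,0,0.0016],"jaw":0},{"dp":[-0.093,0.931,0.385],"rotation":[0,0,0.0016],"jaw":0},{"dp":[-0.093,0.931,0.385],"rotation":[0,0,0.0016],"jaw":0}]'
python3 - <<'E'
from h import *
c=snap('wrist','w4'); go(panel(.02,-.05,.006),down(95)); print(r.read_state()['joint_positions'].round(3))
E
```

```text
time: 11.38
ee_pos: [0.5928, 0.0557, 0.1101]
eef_rot: [-0.039, 0.999, 0.002, -0.004]
ft_force: [-0.7, 0.5, -0.1]
width: 0.0107
grip_force: 11.7
dp [0.004 0.04  0.357]
rot [ 0.0006 -0.001  -0.0018]
[ 0.545  0.528 -0.928  1.629  0.44   1.215  1.171]
```

View pics/w4.png

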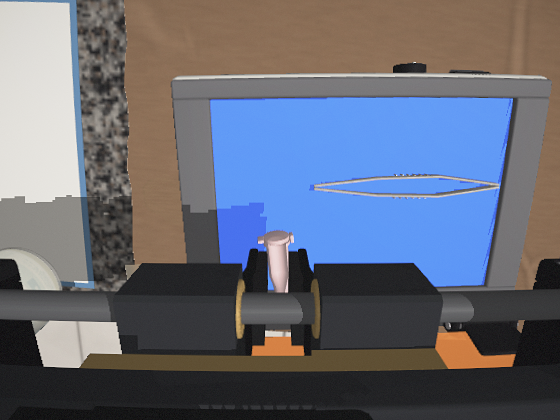

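The forceps lie flat on the panel, from (312,187) to (498,187). The tube is held at (278,255) and its cap points to the front. I'll lower and release.

```bash
python3 -m pendant '[{"dp":[0.004,0.04,0.2],"rotation":[0,0,-0.0018],"jaw":0},{"dp":[0.004,0.04,0.32],"rotation":[0,0,-0.0018],"jaw":0},{"dp":[0.004,0.04,0.35],"rotation":[0,0,-0.0018],"jaw":0},{"dp":[0.004,0.04,0.352],"rotation":[0,0,-0.0018],"jaw":0},{"dp":[0.004,0.04,0.352],"rotation":[0,0,-0.0018],"jaw":0}]'
```

```text
time: 12.05
ee_pos: [0.5931, 0.0634, 0.0604]
eef_rot: [-0.045, 0.999, 0.002, -0.002]
ft_force: [-0.9, 0.2, -0.2]
width: 0.0105
grip_force: 11.7
```

```bash
python3 -m pendant '[{"dp":[0,0,0.02],"rotation":[0,0,0],"jaw":0},{"dp":[0,0,0.02],"rotation":[0,0,0],"jaw":0},{"dp":[0,0,0.02],"rotation":[0,0,0],"jaw":0.18},{"dp":[0,0,0.02],"rotation":[0,0,0],"jaw":0.3},{"dp":[0,0,-0.1],"rotation":[0,0,0],"jaw":0.3},{"dp":[0,0,-0.5],"rotation":[0,0,0],"jaw":0.3},{"dp":[0,0,-0.7],"rotation":[0,0,0],"jaw":0.6},{"dp":[0,0,-0.7],"rotation":[0,0,0],"jaw":0.6}]'
python3 - <<'E'
from h import *
s=r.read_state(); print(s['joint_positions'].round(3)); go([.5385,-.378,.15],down(95));go([.5385,-.378,.15],down(60))
E
```

```text
time: 13.05
ee_pos: [0.5945, 0.0638, 0.1684]
eef_rot: [-0.045, 0.999, 0.002, 0.0]
ft_force: [-0.1, -0.1, -0.5]
width: 0.0388
grip_force: 0.0
[ 0.556  0.476 -0.963  1.57   0.397  1.305  1.201]
dp [ 0.636 -2.901  0.112]
rot [0.0006 0.0001 0.0004]
dp [ 0.636 -2.901  0.112]
rot [ 0.0006 -0.0001  0.0976]
```

```bash
python3 -m pendant '[{"dp":[0.1,-0.35,0],"rotation":[0,0,0.01],"jaw":0.6},{"dp":[0.2,-0.7,0],"rotation":[0,0,0.02],"jaw":0.6},{"dp":[0.22,-0.98,0],"rotation":[0,0,0.03],"jaw":0.6}]' && python3 -m pendant '[{"dp":[0.2,-0.35,0],"rotation":[0,0,0.01],"jaw":0.6},{"dp":[0.35,-0.7,0],"rotation":[0,0,0.02],"jaw":0.6},{"dp":[0.4,-0.95,0],"rotation":[0,0,0.03],"jaw":0.6}]'
python3 - <<'E'
from h import *
s=r.read_state(); print(s['joint_positions'].round(3)); go([.5385,-.378,.15],down(60))
E
```

```text
time: 13.42
ee_pos: [0.5722, -0.0887, 0.164]
eef_rot: [0.051, 0.999, 0.001, -0.003]
ft_force: [1.1, 0.5, 0.4]
width: 0.0517
grip_force: 0.0
time: 13.8
ee_pos: [0.4974, -0.2247, 0.1639]
eef_rot: [0.145, 0.989, 0.001, -0.003]
ft_force: [0.5, 0.1, 0.8]
width: 0.0521
grip_force: 0.0
[ 1.066  0.316 -0.854  1.709  0.249  1.238  1.432]
dp [-0.557 -0.9    0.088]
rot [ 0.     -0.0011  0.0369]
```

```bash
python3 -m pendant '[{"dp":[-0.2,-0.35,0],"rotation":[0,0,0.02],"jaw":0.6},{"dp":[-0.4,-0.7,0],"rotation":[0,0,0.0369],"jaw":0.6},{"dp":[-0.557,-0.9,0.088],"rotation":[0,0,0.0369],"jaw":0.6},{"dp":[-0.557,-0.9,0.088],"rotation":[0,0,0.0369],"jaw":0.6},{"dp":[-0.557,-0.9,0.088],"rotation":[0,0,0.0369],"jaw":0.6}]'
python3 - <<'E'
from h import *
c=snap('wrist','w5'); X=cloud(c); im=c['image'].astype(int)
m=(im[...,2]-im[...,0]>50)&(X[...,2]>.04)&(X[...,2]<.08)&(np.hypot(X[...,0]-.54,X[...,1]+.378)<.04)
t=m&(X[...,2]>.055); print(m.sum(),t.sum(),(X[t].min(0)+X[t].max(0))/2,np.median(X[t],0),np.ptp(X[t],axis=0))
s=r.read_state(); print(s['joint_positions'].round(3)); go([.5395,-.378,.012],down(60))
E
```

```text
time: 14.42
ee_pos: [0.5414, -0.374, 0.1499]
eef_rot: [0.256, 0.967, 0.002, -0.003]
ft_force: [0.2, 0.1, 0.4]
width: 0.0523
grip_force: 0.0
506 454 [ 0.53848278 -0.38177241  0.0575307 ] [ 0.53819955 -0.38157788  0.05784949] [0.01879656 0.0193085  0.00503032]
[ 1.036  0.552 -0.711  1.42   0.36   1.308  1.357]
dp [-0.008 -0.032  0.922]
rot [ 0.0002 -0.001   0.001 ]
```

```bash
python3 -m pendant '[{"dp":[-0.008,-0.047,0.2],"rotation":[0,0,0],"jaw":0.6},{"dp":[-0.008,-0.047,0.5],"rotation":[0,0,0],"jaw":0.6},{"dp":[-0.008,-0.047,0.8],"rotation":[0,0,0],"jaw":0.6},{"dp":[-0.008,-0.047,0.915],"rotation":[0,-0.001,0],"jaw":0.6},{"dp":[-0.008,-0.047,0.92],"rotation":[0,-0.001,0],"jaw":0.6}]' 20 && python3 -m pendant '[{"dp":[0,0,0],"rotation":[0,0,0],"jaw":0},{"dp":[0,0,0],"rotation":[0,0,0],"jaw":0},{"dp":[0,0,0],"rotation":[0,0,0],"jaw":0},{"dp":[0,0,0],"rotation":[0,0,0],"jaw":0}]'
```

```text
time: 15.1
ee_pos: [0.5381, -0.3807, 0.0123]
eef_rot: [0.256, 0.967, 0.0, -0.0]
ft_force: [0.8, -0.4, 0.8]
width: 0.0518
grip_force: 0.0
time: 15.6
ee_pos: [0.5384, -0.3817, 0.0127]
eef_rot: [0.257, 0.966, 0.0, 0.001]
ft_force: [-0.2, -0.3, 2.8]
width: 0.0241
grip_force: 20.0
```

```bash
python3 -m pendant '[{"dp":[0,0,-0.3],"rotation":[0,0,0],"jaw":0},{"dp":[0,0,-0.65],"rotation":[0,0,0],"jaw":0},{"dp":[0,0,-0.95],"rotation":[0,0,0],"jaw":0},{"dp":[0,0,-0.95],"rotation":[0,0,0],"jaw":0}]'
python3 - <<'E'
from h import *
print(panel(-.04,-.05));s=r.read_state(); print(s['joint_positions'].round(3)); go(panel(-.04,-.05,.1),down(90))
E
```

```text
time: 16.1
ee_pos: [0.5399, -0.3822, 0.1588]
eef_rot: [0.257, 0.966, -0.001, 0.003]
ft_force: [0.1, -0.7, -0.9]
width: 0.0243
grip_force: 20.0
[0.53251    0.05640404 0.052     ]
[ 1.05   0.543 -0.713  1.414  0.358  1.309  1.37 ]
dp [1.494 2.514 0.036]
rot [-0.0003  0.001  -0.0827]
```

```bash
python3 -m pendant '[{"dp":[0.2,0.33,0],"rotation":[0,0,-0.015],"jaw":0},{"dp":[0.4,0.66,0],"rotation":[0,0,-0.03],"jaw":0},{"dp":[0.58,0.98,0],"rotation":[0,0,-0.04],"jaw":0}]' && python3 -m pendant '[{"dp":[0.13,0.33,0],"rotation":[0,0,-0.015],"jaw":0},{"dp":[0.26,0.66,0],"rotation":[0,0,-0.03],"jaw":0},{"dp":[0.35,0.95,0],"rotation":[0,0,-0.04],"jaw":0}]'
python3 - <<'E'
from h import *
s=r.read_state(); print(s['joint_positions'].round(3)); go(panel(-.04,-.05,.085),down(90))
E
```

```text
time: 16.48
ee_pos: [0.5347, -0.2087, 0.1536]
eef_rot: [0.132, 0.991, 0.0, -0.0]
ft_force: [-0.0, 0.3, -0.4]
width: 0.0245
grip_force: 20.0
time: 16.85
ee_pos: [0.5216, -0.0574, 0.1539]
eef_rot: [0.007, 1.0, 0.0, -0.0]
ft_force: [0.3, 0.3, -0.5]
width: 0.0241
grip_force: 20.0
[ 0.879  0.306 -0.986  1.774  0.272  1.208  1.374]
dp [-0.063  0.76   0.113]
rot [ 0.     -0.0001 -0.0021]
```

```bash
python3 -m pendant '[{"dp":[-0.03,0.35,0],"rotation":[0,0,0],"jaw":0},{"dp":[-0.063,0.7,0],"rotation":[0,0,0],"jaw":0},{"dp":[-0.063,0.76,0.113],"rotation":[0,0,0],"jaw":0},{"dp":[-0.063,0.76,0.113],"rotation":[0,0,0],"jaw":0},{"dp":[-0.063,0.76,0.113],"rotation":[0,0,0],"jaw":0}]'
python3 - <<'E'
from h import *
c=snap('wrist','w6'); s=r.read_state(); print(s['joint_positions'].round(3)); go(panel(-.04,-.05,.0155),down(90))
E
```

```text
time: 17.48
ee_pos: [0.5339, 0.0528, 0.1374]
eef_rot: [0.009, 1.0, -0.0, -0.0]
ft_force: [-0.4, 0.2, 0.1]
width: 0.0239
grip_force: 20.0
[ 0.665  0.367 -1.003  1.763  0.332  1.194  1.119]
dp [0.011 0.024 0.468]
rot [-0.     0.    -0.003]
```

View pics/w6.png

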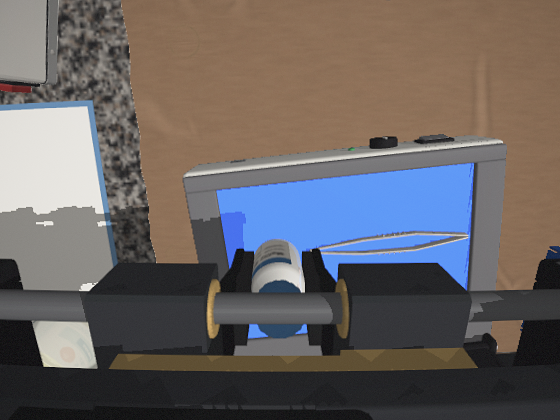

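The vial is held upright at (277,275), but the forceps' near end at (318,250) is close to the right finger. I'll shift the target a few mm away and lower.

```bash
python3 -m pendant '[{"dp":[0.031,-0.009,0.1],"rotation":[0,0,-0.003],"jaw":0},{"dp":[0.031,-0.009,0.3],"rotation":[0,0,-0.003],"jaw":0},{"dp":[0.031,-0.009,0.43],"rotation":[0,0,-0.003],"jaw":0},{"dp":[0.031,-0.009,0.46],"rotation":[0,0,-0.003],"jaw":0},{"dp":[0.031,-0.009,0.468],"rotation":[0,0,-0.003],"jaw":0},{"dp":[0.031,-0.009,0.468],"rotation":[0,0,-0.003],"jaw":0}]'
```

```text
time: 18.27
ee_pos: [0.5298, 0.0534, 0.0683]
eef_rot: [-0.001, 1.0, 0.0, 0.001]
ft_force: [0.6, -0.5, -0.4]
width: 0.0242
grip_force: 20.0
```

```bash
python3 -m pendant '[{"dp":[0,0,0.01],"rotation":[0,0,0],"jaw":0},{"dp":[0,0,0.021],"rotation":[0,0,0],"jaw":0},{"dp":[0,0,0.021],"rotation":[0,0,0],"jaw":0}]'
```

```text
time: 18.65
ee_pos: [0.5295, 0.0532, 0.0646]
eef_rot: [-0.001, 1.0, 0.0, 0.001]
ft_force: [0.5, -1.0, 1.1]
width: 0.0243
grip_force: 20.0
```

```bash
python3 -m pendant '[{"dp":[0,0,0],"rotation":[0,0,0],"jaw":0.3},{"dp":[0,0,0],"rotation":[0,0,0],"jaw":0.35},{"dp":[0,0,0],"rotation":[0,0,0],"jaw":0.38},{"dp":[0,0,-0.1],"rotation":[0,0,0],"jaw":0.38},{"dp":[0,0,-0.35],"rotation":[0,0,0],"jaw":0.38},{"dp":[0,0,-0.7],"rotation":[0,0,0],"jaw":0.38},{"dp":[0,0,-1],"rotation":[0,0,0],"jaw":0.4}]' && python3 -m pendant '[{"dp":[0,0,-0.35],"rotation":[0,0,0],"jaw":0.4},{"dp":[0,0,-0.7],"rotation":[0,0,0],"jaw":0.4},{"dp":[0,0,-1],"rotation":[0,0,0],"jaw":0.4},{"dp":[0,0,-1],"rotation":[0,0,0],"jaw":0.4}]'
python3 - <<'E'
from h import *
a=snap('top','top2'); b=snap('side','side2')
print(r.read_state()['joint_positions'].round(3))
A=cv2.resize(a['image'][140:245,190:300],(560,535),interpolation=cv2.INTER_CUBIC)
cv2.imwrite('pics/A2.png',A[:,:,::-1])
# screen points in panel frame
for n,c in(('top',a),('side',b),('w3',load('w3')),('w4',load('w4'))):
    X=cloud(c); d=X-PC; ex=np.array([np.cos(TH),np.sin(TH),0]); ey=np.array([-np.sin(TH),np.cos(TH),0])
    x,y,z=d@ex,d@ey,X[...,2]; im=c['image'].astype(int)
    dark=(im.max(-1)<70)&(x>.08)&(x<.16)&(abs(y)<.13)&(z>.2)&(z<.275)
    if dark.sum(): print(n,'dark',dark.sum(),np.percentile(x[dark],[2,50,98]).round(4),np.percentile(y[dark],[2,50,98]).round(4),np.percentile(z[dark],[2,50,98]).round(4))
    hi=dark&(z>.23)&(abs(y)<.06)
    if hi.sum(): print('  hi',hi.sum(),x[hi].min(),np.median(x[hi]),x[hi].max(),y[hi].min(),y[hi].max(),z[hi].max())
E
```

```text
time: 19.52
ee_pos: [0.5293, 0.0536, 0.2173]
eef_rot: [-0.001, 1.0, 0.0, 0.001]
ft_force: [0.4, -0.1, 0.1]
width: 0.0344
grip_force: 0.0
time: 20.02
ee_pos: [0.5299, 0.0542, 0.3685]
eef_rot: [-0.002, 1.0, 0.0, 0.003]
ft_force: [-0.6, -0.2, -0.8]
width: 0.035
grip_force: 0.0
[ 0.732  0.216 -1.076  1.415  0.19   1.62   1.249]
top dark 332 [0.1136 0.118  0.1269] [-0.1054  0.0147  0.106 ] [0.217 0.24  0.265]
  hi 198 0.11363069459967652 0.11943826343736183 0.12760384547932088 -0.057349947310035475 0.0594392083548234 0.26760501239336354
side dark 363 [0.1096 0.1148 0.1256] [-0.1105 -0.0165  0.0957] [0.2108 0.239  0.2652]
  hi 238 0.10860904318650182 0.11542098365587089 0.12911022597994964 -0.05680059473115097 0.055697088013584355 0.26654749029716207
```

View pics/A2.png

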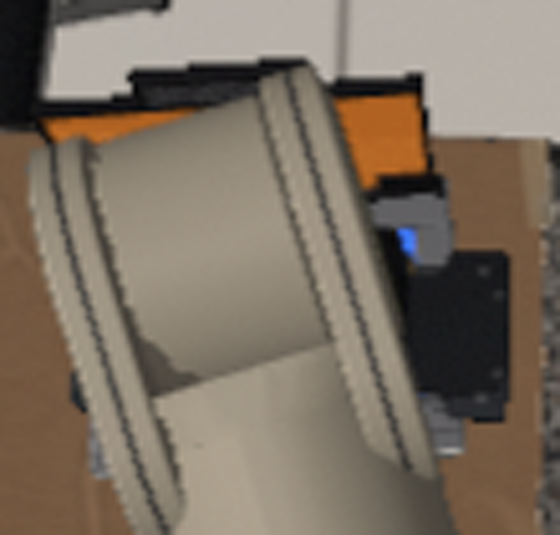

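No further picture views are left, so I'll work from depth numbers. Next is to check clearance behind the screen and compute the pre-grasp pose.

```bash
cat >> h.py <<'E'
def scr(a,L,y=0):
    "TCP at L from hinge with screen at a deg"
    t=np.deg2rad(a); return panel(.09-np.cos(t)*L,y,.012+np.sin(t)*L), tilt(np.degrees(TH),90-a)
def inpanel(X):
    ex=np.array([np.cos(TH),np.sin(TH),0]); ey=np.array([-np.sin(TH),np.cos(TH),0]); d=X-PC; return d@ex,d@ey,X[...,2]
E
python3 - <<'E'
from h import *
for f in('top0','side0'):
    x,y,z=inpanel(cloud(load(f))); m=(z>.2)&(z<.7)&(x>.13)&(x<.35)&(abs(y)<.15); print(f,m.sum(), m.sum() and (x[m].min(),y[m].min(),y[m].max(),z[m].max()))
c=load('side2'); x,y,z=inpanel(cloud(c)); im=c['image'].astype(int)
m=(abs(x)<.065)&(abs(y)<.095)&(z>.056)&(z<.12)
print('on panel',m.sum()); 
k,l,st,_=cv2.connectedComponentsWithStats(m.astype(np.uint8))
for i in range(1,k):
    if st[i,4]>8: q=l==i; print(st[i],[(v[q].min().round(3),v[q].max().round(3)) for v in(x,y,z)],im[q].mean(0).round())
go(*scr(100,.24))
E
```

```text
top0 8 (np.float64(0.13007145907990877), np.float64(-0.029421934226217944), np.float64(0.04605340166390502), np.float64(0.26148231779660414))
side0 0 0
on panel 262
[256 167   8   7  13] [(np.float64(-0.019), np.float64(-0.007)), (np.float64(0.049), np.float64(0.091)), (np.float64(0.056), np.float64(0.063))] [ 85. 105. 162.]
[260 174  13  24 141] [(np.float64(-0.06), np.float64(-0.006)), (np.float64(-0.069), np.float64(0.053)), (np.float64(0.056), np.float64(0.112))] [ 79. 100. 134.]
[277 186  13   6  34] [(np.float64(-0.001), np.float64(0.041)), (np.float64(-0.06), np.float64(-0.032)), (np.float64(0.056), np.float64(0.065))] [116. 114. 148.]
dp [-1.135  0.448  0.432]
rot [0.0226 0.0208 0.2359]
```

```bash
python3 -m pendant '[{"dp":[-0.05,0.05,0],"rotation":[0,0,0.028],"jaw":0.5},{"dp":[-0.1,0.1,0],"rotation":[0,0,0.056],"jaw":0.5},{"dp":[-0.15,0.15,0],"rotation":[0,0,0.084],"jaw":0.5},{"dp":[-0.2,0.2,0],"rotation":[0,0,0.112],"jaw":0.5},{"dp":[-0.25,0.25,0],"rotation":[0,0,0.14],"jaw":0.5},{"dp":[-0.3,0.3,0],"rotation":[0,0,0.168],"jaw":0.5},{"dp":[-0.35,0.35,0],"rotation":[0,0,0.196],"jaw":0.5},{"dp":[-0.4,0.4,0],"rotation":[0,0,0.22],"jaw":0.5}]'
python3 - <<'E'
from h import *
go(*scr(100,.24)); print(r.read_state()['joint_positions'].round(3))
E
```

```text
time: 21.12
ee_pos: [0.5887, 0.1134, 0.3633]
eef_rot: [0.638, 0.77, -0.0, -0.001]
ft_force: [-0.3, 0.5, -0.4]
width: 0.0434
grip_force: 0.0
dp [-0.086  0.734  0.419]
rot [0.0275 0.0013 0.0157]
[ 0.356  0.352 -0.851  1.244  0.263  1.658 -0.255]
```

```bash
python3 -m pendant '[{"dp":[-0.04,0.25,0],"rotation":[0.01,0.0005,0.005],"jaw":0.5},{"dp":[-0.086,0.5,0],"rotation":[0.02,0.001,0.01],"jaw":0.5},{"dp":[-0.086,0.734,0.1],"rotation":[0.0275,0.0013,0.0157],"jaw":0.5},{"dp":[-0.086,0.734,0.25],"rotation":[0.0275,0.0013,0.0157],"jaw":0.5},{"dp":[-0.086,0.734,0.419],"rotation":[0.0275,0.0013,0.0157],"jaw":0.5},{"dp":[-0.086,0.734,0.419],"rotation":[0.0275,0.0013,0.0157],"jaw":0.5}]'
python3 - <<'E'
from h import *
go(*scr(100,.172)); print(r.read_state()['joint_positions'].round(3))
c=snap('wrist','w7'); x,y,z=inpanel(cloud(c)); im=c['image'].astype(int)
m=(im.max(-1)<70)&(abs(x-.12)<.03)&(z>.2)&(z<.285)&(abs(y)<.1)
print(m.sum()); 
if m.sum()>20:
  for lo in(.245,.252,.258):
    q=m&(z>lo)&(z<lo+.015); print(lo,q.sum(),np.percentile(x[q],[2,50,98]).round(4),np.percentile(y[q],[2,98]).round(3),z[q].max().round(4))
E
```

```text
time: 21.88
ee_pos: [0.6987, 0.1211, 0.2987]
eef_rot: [0.671, 0.736, -0.066, -0.059]
ft_force: [0.1, -0.6, 1.2]
width: 0.0435
grip_force: 0.0
dp [0.001 0.002 0.442]
rot [-0.0005  0.0003  0.0008]
[ 0.089  0.764 -0.741  0.784  0.434  1.891 -0.335]
3970
0.245 304 [0.1175 0.1295 0.13  ] [-0.035  0.048] 0.26
0.252 2547 [0.1185 0.1247 0.1298] [-0.034  0.047] 0.2649
0.258 2441 [0.1185 0.1247 0.1298] [-0.034  0.047] 0.2649
```

```bash
python3 -m pendant '[{"dp":[0.001,0.002,0.1],"rotation":[0,0,0],"jaw":0.5},{"dp":[0.001,0.002,0.25],"rotation":[0,0,0],"jaw":0.5},{"dp":[0.001,0.002,0.38],"rotation":[0,0,0],"jaw":0.5},{"dp":[0.001,0.002,0.442],"rotation":[0,0,0],"jaw":0.5},{"dp":[0.001,0.002,0.442],"rotation":[0,0,0],"jaw":0.5}]' 35
python3 - <<'E'
from h import *
go(*scr(100,.172))
E
```

```text
time: 22.55
ee_pos: [0.6885, 0.1205, 0.2369]
eef_rot: [0.671, 0.736, -0.064, -0.058]
ft_force: [0.2, -0.1, 0.9]
width: 0.0438
grip_force: 0.0
dp [-0.001 -0.003  0.025]
rot [0.0004 0.0002 0.0007]
```

```bash
python3 -m pendant '[{"dp":[0,0,0.02],"rotation":[0,0,0],"jaw":0.4},{"dp":[0,0,0.02],"rotation":[0,0,0],"jaw":0.2},{"dp":[0,0,0.02],"rotation":[0,0,0],"jaw":0.1},{"dp":[0,0,0.02],"rotation":[0,0,0],"jaw":0},{"dp":[0,0,0.02],"rotation":[0,0,0],"jaw":0},{"dp":[0,0,0.02],"rotation":[0,0,0],"jaw":0}]' 35
python3 - <<'E'
from h import *
s=r.read_state(); print(s['joint_positions'].round(3)); A0=R.from_quat(s['eef_rot']); 
print('a est',np.degrees(np.arctan2(-A0.as_matrix()[2,2], A0.as_matrix()[:2,2]@[np.cos(TH),np.sin(TH)])), inpanel(s['ee_pos']))
for a in(95,90,80,70,60): print(a); go(*scr(a,.1725))
E
```

```text
time: 23.3
ee_pos: [0.6871, 0.1206, 0.2337]
eef_rot: [0.671, 0.736, -0.065, -0.059]
ft_force: [-5.9, -0.2, 3.8]
width: 0.0117
grip_force: 35.0
[ 0.152  0.745 -0.754  0.972  0.421  1.741 -0.362]
a est 100.00070184076337 (np.float64(0.119567351015615), np.float64(0.000438187961548297), array(0.23371157))
95
dp [-0.002 -0.098  0.003]
rot [-0.0139  0.0002  0.0008]
90
dp [-0.002 -0.197  0.016]
rot [-0.0278  0.0001  0.0008]
80
dp [-0.001 -0.391  0.068]
rot [-0.0556  0.      0.0008]
70
dp [ 0.    -0.573  0.153]
rot [-0.0833 -0.      0.0008]
60
dp [ 0.001 -0.737  0.268]
rot [-1.111e-01 -1.000e-04  8.000e-04]
```

```bash
python3 -m pendant '[{"dp":[0,-0.05,0.001],"rotation":[-0.0069,0,0],"jaw":0},{"dp":[0,-0.1,0.004],"rotation":[-0.0139,0,0],"jaw":0},{"dp":[0,-0.15,0.01],"rotation":[-0.0208,0,0],"jaw":0},{"dp":[0,-0.2,0.0175],"rotation":[-0.0278,0,0],"jaw":0},{"dp":[0,-0.249,0.027],"rotation":[-0.0347,0,0],"jaw":0},{"dp":[0,-0.298,0.039],"rotation":[-0.0417,0,0],"jaw":0},{"dp":[0,-0.346,0.053],"rotation":[-0.0486,0,0],"jaw":0},{"dp":[0,-0.393,0.069],"rotation":[-0.0556,0,0],"jaw":0}]'
cat > st.py <<'E'
from h import *
s=r.read_state(); M=R.from_quat(s['eef_rot']).as_matrix(); x,y,z=inpanel(s['ee_pos'])
print('tool a',np.degrees(np.arctan2(-M[2,2],M[:2,2]@[np.cos(TH),np.sin(TH)])),'pos a',np.degrees(np.arctan2(z-.064,.09-x)),'L',np.hypot(z-.064,.09-x),'y',y)
print(s['joint_positions'].round(3),s['torque'].round(2)); go(*scr(60,.1725))
E
python3 st.py
```

```text
time: 24.3
ee_pos: [0.6279, 0.1151, 0.2339]
eef_rot: [0.671, 0.736, 0.066, 0.06]
ft_force: [-4.0, -1.0, 7.3]
width: 0.0115
grip_force: 35.1
tool a 79.79037765600634 pos a 80.01705151494428 L 0.17246598576425856 y 0.00020181128470355994
[ 0.436  0.339 -0.874  1.55   0.332  1.21  -0.387] [-0.12  1.1  -0.01]
dp [ 0.    -0.394  0.068]
rot [-0.055  -0.0002  0.0007]
```

```bash
python3 -m pendant '[{"dp":[0,-0.05,0.001],"rotation":[-0.0069,0,0],"jaw":0},{"dp":[0,-0.1,0.004],"rotation":[-0.0139,0,0],"jaw":0},{"dp":[0,-0.15,0.01],"rotation":[-0.0208,0,0],"jaw":0},{"dp":[0,-0.2,0.0175],"rotation":[-0.0278,0,0],"jaw":0},{"dp":[0,-0.249,0.027],"rotation":[-0.0347,0,0],"jaw":0},{"dp":[0,-0.298,0.039],"rotation":[-0.0417,0,0],"jaw":0},{"dp":[0,-0.346,0.053],"rotation":[-0.0486,0,0],"jaw":0},{"dp":[0,-0.393,0.069],"rotation":[-0.0555,0,0],"jaw":0}]' && python3 -m pendant '[{"dp":[0,0,0],"rotation":[0,0,0],"jaw":0},{"dp":[0,0,0],"rotation":[0,0,0],"jaw":0},{"dp":[0,0,0],"rotation":[0,0,0],"jaw":0},{"dp":[0,0,0],"rotation":[0,0,0],"jaw":0}]'
python3 st.py
python3 - <<'E'
from h import *
for n in('side','top'):
    c=snap(n,n+'3'); X=cloud(c); im=c['image'].astype(int); x,y,z=inpanel(X)
    m=(im[...,0]>130)&(im[...,2]<90)&(im[...,0]-im[...,2]>70)&(z>.085)&(z<.24)&(x<.1)&(x>-.05)&(abs(y)<.12)
    if m.sum()>20:
        print(n,m.sum(),'screen slope',np.degrees(np.arctan2(*np.linalg.svd(np.c_[x[m]-x[m].mean(),z[m]-z[m].mean()],full_matrices=0)[2][0][::-1])), np.degrees(np.median(np.arctan2(z[m]-.064,.09-x[m]))))
    q=(abs(x)<.064)&(abs(y)<.094)&(z>.056)&(z<.118)
    k,l,st,_=cv2.connectedComponentsWithStats(q.astype(np.uint8))
    for i in range(1,k):
        if st[i,4]>6: w=l==i; print(st[i],[(v[w].min().round(3),v[w].max().round(3)) for v in(x,y,z)],im[w].mean(0).round())
E
```

```text
time: 25.3
ee_pos: [0.5724, 0.11, 0.2141]
eef_rot: [0.65, 0.713, 0.192, 0.177]
ft_force: [-12.0, 1.6, 12.3]
width: 0.012
grip_force: 35.2
time: 25.8
ee_pos: [0.5726, 0.1101, 0.214]
eef_rot: [0.65, 0.714, 0.192, 0.176]
ft_force: [-12.0, -1.9, 15.7]
width: 0.0117
grip_force: 35.1
tool a 59.82502895891358 pos a 60.351591534435514 L 0.17264091554330724 y -2.7944905299305e-05
[ 0.635 -0.101 -0.911  2.028  0.038  0.659 -0.226] [-0.45  1.76 -0.09]
dp [ 0.    -0.007  0.001]
rot [ 0.0005 -0.0002  0.0008]
side 33 screen slope -59.679878162570255 57.71030575390318
[257 168  14  30 158] [(np.float64(-0.059), np.float64(-0.001)), (np.float64(-0.069), np.float64(0.087)), (np.float64(0.056), np.float64(0.111))] [ 82. 104. 143.]
[277 186  13   6  36] [(np.float64(-0.003), np.float64(0.039)), (np.float64(-0.059), np.float64(-0.041)), (np.float64(0.056), np.float64(0.068))] [119. 116. 150.]
top 637 screen slope 119.48293703824129 61.70330143781068
[255 198   5   7  26] [(np.float64(0.002), np.float64(0.023)), (np.float64(-0.054), np.float64(-0.041)), (np.float64(0.056), np.float64(0.066))] [150. 136. 158.]
[216 208   4   5   9] [(np.float64(-0.015), np.float64(-0.002)), (np.float64(0.076), np.float64(0.086)), (np.float64(0.056), np.float64(0.063))] [100. 129. 198.]
[253 214  12  10  65] [(np.float64(-0.059), np.float64(-0.033)), (np.float64(-0.067), np.float64(-0.031)), (np.float64(0.056), np.float64(0.113))] [ 72. 107. 157.]
```

The screen reads 60° by both the tool pose and the depth fit. The vial is upright (top at 0.112 m), and the tube and forceps lie inside the frame. The load is steady, so I'll hand it in.

```bash
python3 -c "
from bench import r
print(r.close_job())"
```

```text
the job is handed in; nothing more can be done
None
```

The forceps and microtube lie flat on the panel and the vial stands upright at the front, all inside the frame and apart; the arm is holding the screen by its grip at about 60°, and the job was handed in at about 26 s with no verdict shown.

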